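# Stand the cassette that fits in the steriliser carrier

## Task

One bay of the steriliser carrier is taken by a jaw model; the other, with the rubber mat, is free. From the three look-alike steel cassettes on the slanted drying rack pick the one that fills the free bay from side to side with only a few millimetres to spare, and stand it upright on its lower edge on the mat: set it down without dropping it, and press it home with a light push (some 5 to 20 N, not rammed) so that its broad face is flush against the back plate. Leave the other two cassettes on the rack, the jaw model in its bay, and everything else where it is.

Things in the scene. Friction and masses are not known exactly. Their poses are not given: they have to be found in the camera images.
- cassette_short: flat perforated steel instrument cassette, 80 mm long (its y), 110 mm high (its z), 18 mm thick (its x), about 0.25 kg; origin at the centre of its lower 80 x 18 mm edge face, z up the plate, x across the thickness. It starts in one of the rack's three places, leaning 30 degrees from upright with its top towards the rack's -x
- cassette_medium: flat perforated steel instrument cassette, 100 mm long (its y), 110 mm high (its z), 18 mm thick (its x), about 0.25 kg; origin at the centre of its lower 100 x 18 mm edge face, z up the plate, x across the thickness. It starts in one of the rack's three places, leaning 30 degrees from upright with its top towards the rack's -x
- cassette_long: flat perforated steel instrument cassette, 120 mm long (its y), 110 mm high (its z), 18 mm thick (its x), about 0.25 kg; origin at the centre of its lower 120 x 18 mm edge face, z up the plate, x across the thickness. It starts in one of the rack's three places, leaning 30 degrees from upright with its top towards the rack's -x
- rack: fixed slanted steel drying rack, 120 x 370 mm; origin on the table under its centre. Three places 120 mm apart along its y (-120, 0, 120). A cassette's lower edge stands in a trough (cassette origin at x 43, z 30 mm) behind a 12 mm lip on its +x face; a back board covers the lower 60 mm of its -x face, so its upper 50 mm is free on both faces
- carrier: fixed aluminium carrier, 85 (x) x 220 (y) mm; origin on the table under its centre. Floor 6 mm thick; back plate along its -x side, inner face at x -38.5, top at z 51 mm; open on +x. Three 8 mm fins, tops at z 46 mm, centred at y 106, 10 and -106, bound two bays: on +y 88 mm wide (for the 80 mm cassette), on -y 108 mm (for the 100 mm one)
- back_plate: the carrier's fixed upright back plate, 4 (x) x 220 (y) x 45 mm (z); origin at the centre of its lower edge, its +x face towards the bays
- bay_short (a point): point in the 88 mm bay where the origin of a cassette lies when it stands fully home: on top of the 3 mm mat (9 mm above the table), midway between the fins, 9 mm in front of the back plate. Axes as the carrier's
- bay_medium (a point): the same point in the 108 mm bay
- model_block: resin jaw model, 46 x 74 mm, 36 mm high, standing in the bay that is taken; origin at the centre of its underside
- mat: black rubber mat, 60 x 74 x 3 mm, fixed on the floor of the free bay; origin at the centre of its underside
- handpiece: steel dental handpiece lying flat, 120 x 20 mm; bystander, origin under its centre
- implant_box: white box with four steel pins, 55 x 85 x 40 mm; bystander, origin under its centre
- practice_block: plain resin practice block, 60 x 85 x 40 mm; bystander, origin under its centre
- bottle: white bottle, 56 mm across, 130 mm tall; bystander, origin under its centre
- cup: steel cup, 68 mm across, 75 mm tall; bystander, origin under its centre
- driver: small screwdriver lying flat, 130 mm long; bystander, origin under its centre

How it is judged (in metres and radians):
On the way, in this order (a step that is already met when the one before it is completed fails the run):
1. the cassette that fits the free bay is lifted off the rack (((y of model_block in the frame of carrier below 0.005 m and distance of cassette_short from where it was at the start of the episode above 0.06 m and contact force between the fingers and cassette_short above 0.5 N and contact force between rack and cassette_short below 0.05 N) or (y of model_block in the frame of carrier above 0.005 m and distance of cassette_medium from where it was at the start of the episode above 0.06 m and contact force between the fingers and cassette_medium above 0.5 N and contact force between rack and cassette_medium below 0.05 N))), for 0.1 s.
2. standing upright on the mat in the free bay, it is pressed flush against the back plate with over 3 N by the fingers (((y of model_block in the frame of carrier below 0.005 m and x of cassette_short in the frame of bay_short between -0.003 and 0.003 m and y of cassette_short in the frame of bay_short between -0.007 and 0.007 m and z of cassette_short in the frame of bay_short between -0.003 and 0.003 m and angle between cassette_short's own z axis and vertical below 0.07 rad and angle between the x axis of cassette_short and the x axis of carrier, either way round below 0.07 rad and contact force between the fingers and cassette_short above 0.5 N and contact force between back_plate and cassette_short above 3 N) or (y of model_block in the frame of carrier above 0.005 m and x of cassette_medium in the frame of bay_medium between -0.003 and 0.003 m and y of cassette_medium in the frame of bay_medium between -0.007 and 0.007 m and z of cassette_medium in the frame of bay_medium between -0.003 and 0.003 m and angle between cassette_medium's own z axis and vertical below 0.07 rad and angle between the x axis of cassette_medium and the x axis of carrier, either way round below 0.07 rad and contact force between the fingers and cassette_medium above 0.5 N and contact force between back_plate and cassette_medium above 3 N))), for 0.1 s.
At the end, for the whole second after the job is handed in: The fitting cassette (80 mm in the 88 mm bay or 100 mm in the 108 mm bay, whichever is free) stands at rest on its lower edge on the mat (height within 3 mm), upright and square to the back plate within 0.07 rad, its face within 3 mm of flush with it, within 7 mm of mid-bay (((y of model_block in the frame of carrier below 0.005 m and x of cassette_short in the frame of bay_short between -0.003 and 0.003 m and y of cassette_short in the frame of bay_short between -0.007 and 0.007 m and z of cassette_short in the frame of bay_short between -0.003 and 0.003 m and angle between cassette_short's own z axis and vertical below 0.07 rad and angle between the x axis of cassette_short and the x axis of carrier, either way round below 0.07 rad and linear speed of cassette_short below 0.01 m/s) or (y of model_block in the frame of carrier above 0.005 m and x of cassette_medium in the frame of bay_medium between -0.003 and 0.003 m and y of cassette_medium in the frame of bay_medium between -0.007 and 0.007 m and z of cassette_medium in the frame of bay_medium between -0.003 and 0.003 m and angle between cassette_medium's own z axis and vertical below 0.07 rad and angle between the x axis of cassette_medium and the x axis of carrier, either way round below 0.07 rad and linear speed of cassette_medium below 0.01 m/s))); the robot touches nothing.
It fails at once if a cassette that should stay on the rack was moved more than 20 mm (distance of cassette_long from where it was at the start of the episode above 0.02 m or (y of model_block in the frame of carrier below 0.005 m and distance of cassette_medium from where it was at the start of the episode above 0.02 m) or (y of model_block in the frame of carrier above 0.005 m and distance of cassette_short from where it was at the start of the episode above 0.02 m)).
It fails at once if the jaw model was moved more than 15 mm (distance of model_block from where it was at the start of the episode above 0.015 m).
It fails at once if a bystander was moved more than 30 mm (distance of any of handpiece, implant_box, practice_block, bottle, cup, driver from where it was at the start of the episode above 0.03 m).
It fails at once if a cassette was dropped (moves faster than 0.3 m/s without the fingers on it) ((linear speed of cassette_short above 0.3 m/s and contact force between the fingers and cassette_short below 0.01 N) or (linear speed of cassette_medium above 0.3 m/s and contact force between the fingers and cassette_medium below 0.01 N) or (linear speed of cassette_long above 0.3 m/s and contact force between the fingers and cassette_long below 0.01 N)).
It fails at once if a cassette was rammed into the carrier or mat with more than 40 N (contact force between any of carrier, mat and cassette_short above 40 N or contact force between any of carrier, mat and cassette_medium above 40 N or contact force between any of carrier, mat and cassette_long above 40 N).
It also fails if it takes over 54 s, if anything falls off the work surface, if the arm or the gripper's body presses on something with over 40 N, if the wrist force passes 120 N, or if a joint passes its speed limit or range.

## Robot

A 6-joint arm with a two-finger parallel gripper is mounted at the origin on the work surface. World frame = base frame: x ahead of the robot, y to its left, z up, the work surface at z = 0. Lengths are in mm, angles in rad, forces in N, time in s.
With the tool pointing down it reaches from about 300 to 775 mm from the base axis. Payload 14.6 kg.
Tool frame: the origin (TCP) lies between the finger pads; the fingertips stand manip.nose_length ahead of it and the grasp point (between the pads) lies 11 mm behind it (manip.nose_length is the distance from the TCP to the fingertips, in mm); z points along the fingers, y is the line along which they close (so a half turn about z gives the same grasp; the last joint's range is limited). The gripper opens to 94 mm and grips with 3 to 60 N. Pads are 16 mm wide; open, the fingers measure 119 mm over their backs; the gripper's body (75 mm by 177 mm) begins 78 mm behind the grasp point.
Start: joints at [-1.417, 0.3, 1.521, -0, 1.321, -0.067], TCP at [120.449, -536.639, 213.446] pointing down, gripper open.
Joint ranges: [-3.03, 3.03], [-0.79, 2.21], [0.23, 2.52], [-1.04, 4.18], [0, 3.07], [-2.55, 2.55]. Speed limits (rad/s): [2.22, 2.22, 2.57, 3.14, 3.14, 3.14].

## Interface

Orientations are given as [roll, pitch, yaw] about the fixed x, y, z axes, in that order (R = Rz(yaw) Ry(pitch) Rx(roll)).
In Python, from cell import manip, cams, job gives the robot as it stands.
- The arm moves only by the tool jog_arm, never from a script. Its argument "commands" is a list of rows, each an object of numbers: "dx", "dy", "dz": the shift along the tool's x, y, z each as a share of 40 mm, from -1 to 1; "ax", "ay", "az": the turn, a rotation vector about the tool's x, y, z each as a share of 10 degrees, from -1 to 1; "gripper": the closure, from 0 (fully open) to 1 (shut). A call has 1 to 10 rows; each row shifts and turns the commanded pose from where the row before left it, along the tool's axes as they then stand; what a row does not reach is not made up. A row lasts 1/8 s, in which the tool goes at most 62.5 mm and 10.7 degrees, less where a joint would pass 70% of its speed; a pose out of reach is approached as far as the arm can. A call with a number of a shift or a turn outside -1 to 1 is refused whole. A call with a gripper value outside its range is refused whole. The fingers move at their own pace and stop on an object; "squeeze" is the grip in N (left out, the last holds). Time passes only in rows, so rows that do not move let the fingers close. It gives the time, the measured TCP pose, the force, the opening and the grip force at its end, in the units of the state.
- manip.read_state(): the state, without advancing time (a new reading comes with each control period).
- cams.camera(name): name is "scene" or "top" or "wrist"; returns a dict with "image" (400x640x3 uint8, red, green, blue), "fx", "fy", "cx", "cy" (pixels), "world_to_cam" (4x4, takes a point from world to camera coordinates). Camera axes: x right, y down, z forward; pixel columns grow to the right and rows downward; lengths in mm; the calibration is good to about 2 mm. A picture is of the moment at which its call begins. There is no depth.
- job.sign_off(): hands the job in; it is judged then, once.
The state is a dict: "clock": time; "joints": joint angles; "qd": joint speeds; "effort": joint torques, N m; "eef_pos": TCP position; "eef_rot": TCP orientation; "wrist_force": force on the tool from outside, world axes, zero at the start; "moment": the same for the moment, N m; "finger_gap": finger opening in mm; "finger_force": force on a finger pad.
Only numpy, scipy, OpenCV 4.12 (cv2) and the standard library are available. Lean on these libraries where they do the work, as an engineer would, in place of code of your own. Each camera call takes 0.05 s, during which the arm holds its last target. There are 200 camera calls.

## Working session

There is one attempt and no reset: what is moved stays moved. The work goes in short steps, Python scripts to look and compute and a tool call to move; the robot and the scene stay as the last step left them, time stands still between calls to the robot, and variables do not carry over. Pictures are saved under pics/ and viewed, at most 10 in all, crops included, and the job is handed in when it is done.

Besides the shell and the picture viewer there is one more tool, called after "Call:" as name(argument=value, ...), one argument or row to a line, values as JSON. jog_arm: Moves the arm, as the interface text tells. Shift numbers are shares of 40 mm and turn numbers shares of 10 degrees, none past 1 either way. Its arguments: {"type":"object","properties":{"commands":{"type":"array"},"squeeze":{"type":"number"}},"required":["commands"]}

```bash
mkdir -p pics; python3 - <<'E'
from cell import manip,cams,job
import cv2,numpy as np
print(manip.read_state(), manip.nose_length)
for n in("scene","top"):
    c=cams.camera(n); cv2.imwrite(f"pics/{n}0.png",c["image"][:,:,::-1])
    np.savez(f"{n}0.npz",**c)
    print(n,c["fx"],c["fy"],c["cx"],c["cy"],np.round(c["world_to_cam"],3).tolist())
E
```

```text
{'clock': 0.0, 'joints': array([-1.41662351e+00,  3.00462170e-01,  1.52162152e+00,  1.82232574e-05,
        1.32070130e+00, -6.66420541e-02]), 'qd': array([-0.00036332, -0.00019136,  0.00069382, -0.00184889,  0.00159616,
        0.00160159]), 'effort': array([ 3.54039121e-04, -5.31808484e+01, -3.52740133e+01,  7.08370563e-02,
        2.43698474e-02, -1.18856642e-04]), 'eef_pos': array([ 120.40109603, -536.38235784,  212.87411965]), 'eef_rot': array([-3.14040414e+00, -9.70125222e-05,  2.20810297e-01]), 'wrist_force': array([-1.07118223,  0.8001986 , -0.08701921]), 'moment': array([ 0.0378019 , -0.01005061,  0.01493458]), 'finger_force': 0.0, 'finger_gap': 93.9367195699615} 8.0
scene 480.1260934106016 480.1260934106016 322.0835245672373 198.57030782001365 [[-0.044, 0.999, 0.006, 22.863], [0.625, 0.033, -0.78, -316.573], [-0.78, -0.03, -0.625, 1719.248], [0.0, 0.0, 0.0, 1.0]]
top 411.50581255276205 411.50581255276205 319.53948605462386 196.18797787444848 [[-0.025, -1.0, -0.006, 5.199], [-0.99, 0.026, -0.137, 592.849], [0.137, 0.003, -0.991, 842.8], [0.0, 0.0, 0.0, 1.0]]
```

View pics/scene0.png

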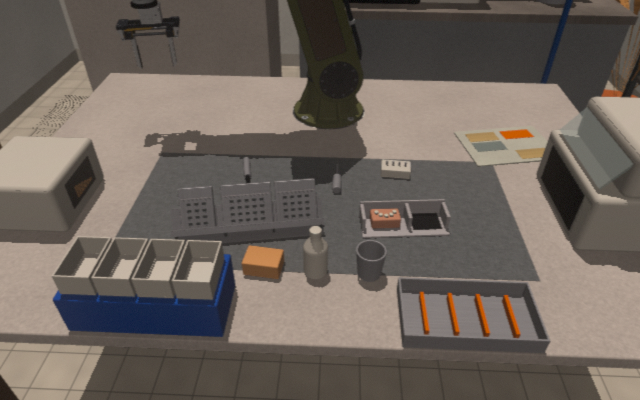

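View pics/top0.png

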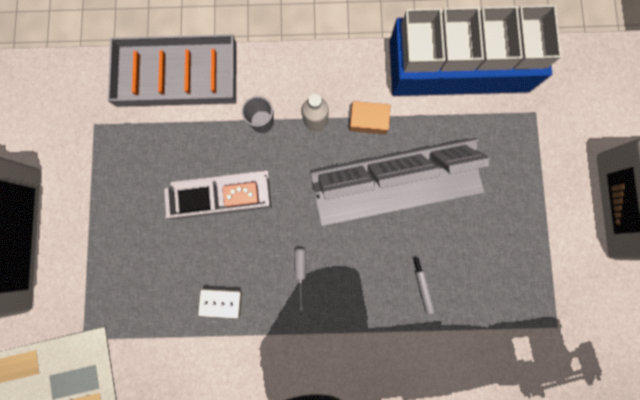

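The free bay with the mat is on the right in the scene view, about (428,218). The jaw model is at (385,217). The rack cassettes in the scene view are at (197,208), (247,205) and (297,202), and the leftmost looks shortest. I'll enlarge both areas.

```bash
python3 - <<'E'
import cv2,numpy as np
def crop(n,x,y,w,h,s): 
    im=cv2.imread(f"pics/{n}0.png")[y:y+h,x:x+w]
    return cv2.resize(im,None,fx=s,fy=s,interpolation=cv2.INTER_CUBIC)
a=crop("scene",350,190,110,55,7); b=crop("top",155,165,125,60,6)
W=800
pad=lambda i:cv2.copyMakeBorder(i,0,0,0,W-i.shape[1],cv2.BORDER_CONSTANT)
cv2.imwrite("pics/carrier.png",np.vstack([pad(a[:300]),pad(b[:300])])[:600])
a=crop("scene",170,172,160,75,5); b=crop("top",305,132,190,95,4)
cv2.imwrite("pics/rack.png",np.vstack([pad(a[:300]),pad(b[:300])])[:600])
E
```

```text
(no output)
```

View pics/carrier.png

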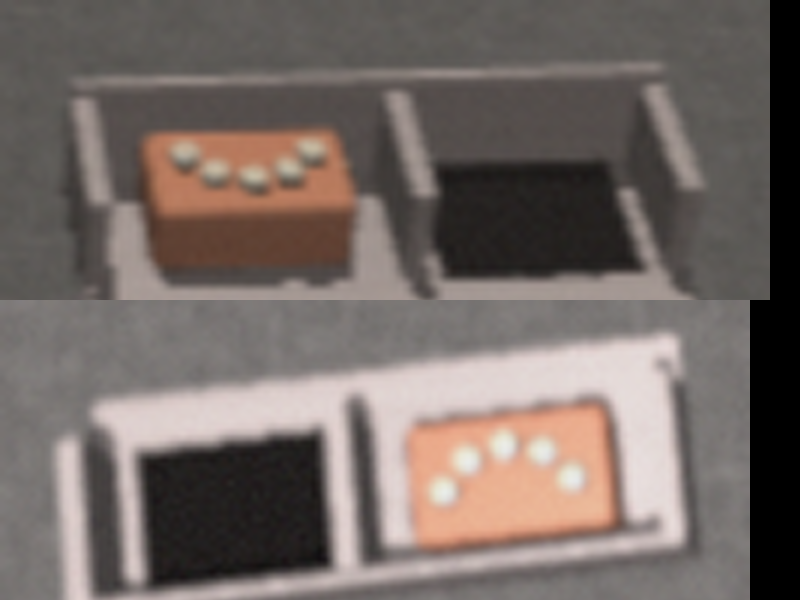

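View pics/rack.png

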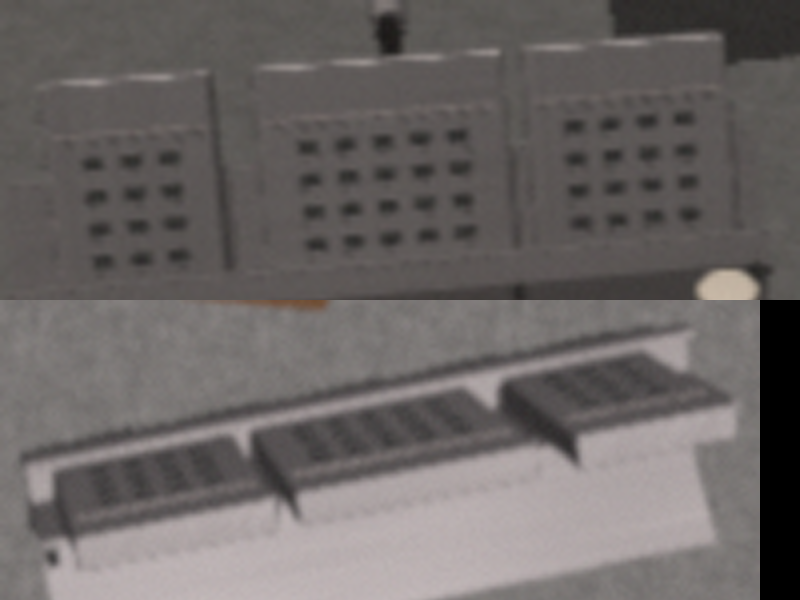

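The 88 mm bay on +y is free (mat in scene crop, about x 435–643). That makes the 80 mm cassette the target, and it sits in the rack's -y place (leftmost in scene, rightmost in top). Next I fit the poses.

```bash
cat > geo.py <<'E'
import numpy as np
from scipy.optimize import least_squares
from scipy.spatial.transform import Rotation as R
C={n:dict(np.load(n+"0.npz")) for n in("scene","top")}
def proj(c,p):
    w=c["world_to_cam"]; q=np.atleast_2d(p)@w[:3,:3].T+w[:3,3]
    return np.c_[c["fx"]*q[:,0]/q[:,2]+c["cx"],c["fy"]*q[:,1]/q[:,2]+c["cy"]]
def T(v,p):
    x,y,a=v; return np.array(p)@R.from_euler("z",a).as_matrix().T+[x,y,0]
def fit(obs,v0,extra=None):
    # obs: (cam, point in body, pixel)
    def res(v):
        return np.concatenate([(proj(C[n],T(v[:3],p(v) if callable(p) else p))[0]-px) for n,p,px in obs])
    s=least_squares(res,v0,loss="soft_l1",x_scale=[10,10,.1]+[10]*(len(v0)-3))
    return s.x,res(s.x).reshape(-1,2)
E
cat > fit1.py <<'E'
from geo import *
S=lambda x,y,o,s:(o[0]+(x+.5)/s-.5,o[1]+(y+.5)/s-.5)
sc=lambda x,y:S(x,y,(350,190),7); tc=lambda x,y:S(x,y-300,(155,165),6)
mat=lambda i,j:(lambda v:[v[3]+30*i,58+37*j,9])
obs=[("scene",[-40.5,-110,51],sc(75,82)),("scene",[-40.5,110,51],sc(662,68)),
("scene",[42.5,10,46],sc(422,190)),("scene",[42.5,106,46],sc(690,187)),("scene",[42.5,-106,46],sc(97,200)),
("scene",mat(-1,-1),sc(435,163)),("scene",mat(-1,1),sc(608,160)),("scene",mat(1,1),sc(643,270)),("scene",mat(1,-1),sc(443,277)),
("top",mat(1,1),tc(137,450)),("top",mat(1,-1),tc(325,432)),("top",mat(-1,-1),tc(330,568)),("top",mat(-1,1),tc(148,583)),
("top",[42.5,110,46],tc(60,437))]
v,r=fit(obs,[500,200,.1,0]); print("carrier",v.round(3)); print(r.round(1).tolist())
print("bay_short",T(v[:3],[-29.5,58,9]))
sr=lambda x,y:S(x,y,(170,172),5); tr=lambda x,y:S(x,y-300,(305,132),4)
s,c=.5,3**.5/2
def cas(y,L,side,t): # top corner
    return [43-110*s+9*t*c, y+side*L/2, 30+110*c+9*t*s]
o=[]
for y,L,l,rr,f0,f1,b0,b1 in [(-120,80,(42,86),(210,72),(575,436),(733,403),(580,465),(735,437)),
 (0,120,(258,68),(498,52),(297,487),(540,440),(303,520),(545,472)),
 (120,100,(525,48),(722,36),(75,537),(275,497),(80,570),(280,527))]:
    o+=[("scene",cas(y,L,-1,0),sr(*l)),("scene",cas(y,L,1,0),sr(*rr)),
        ("top",cas(y,L,1,1),tr(*f0)),("top",cas(y,L,-1,1),tr(*f1)),("top",cas(y,L,1,-1),tr(*b0)),("top",cas(y,L,-1,-1),tr(*b1))]
v,r=fit(o,[550,-150,.1]); print("rack",v.round(3)); print(r.round(1).tolist())
print("short only",fit(o[:6],v)[0], "origin",T(v,[43,-120,30]),"top",T(v,cas(-120,80,0,0)))
E
python3 fit1.py
```

```text
carrier [5.86142e+02 2.10967e+02 7.00000e-02 1.36170e+01]
[[-1.0, -5.6], [-1.1, -4.5], [0.4, 0.7], [0.4, 0.7], [0.3, -0.1], [-2.8, 0.5], [0.4, 0.6], [0.4, 0.2], [-0.0, -0.4], [-0.7, -1.1], [1.0, -1.3], [1.7, 2.6], [-1.2, 3.3], [-0.8, -0.5]]
bay_short [552.64407253 266.7532312    9.        ]
rack [ 6.25605e+02 -1.83560e+02  1.76000e-01]
[[-0.9, -0.5], [-0.6, -0.2], [0.3, -0.8], [0.8, -0.7], [-0.4, 0.5], [0.5, -0.5], [-1.8, 0.0], [0.0, -0.5], [-0.5, 0.7], [-0.9, 0.2], [-0.8, 1.0], [-1.6, 0.8], [-1.3, 0.0], [-0.1, -0.5], [-0.6, -0.5], [-0.0, -0.8], [-0.2, -0.3], [-0.1, 0.2]]
short only [ 6.25262997e+02 -1.82617816e+02  1.74039879e-01] origin [ 688.98875761 -294.1562943    30.        ] top [ 634.84163913 -303.80458747  125.26279442]
```

The rack fit is good. The carrier fit has bad correspondences because the plate and a fin occlude the mat edges, so I'll look at the top view of the carrier once more, larger and complete.

```bash
python3 - <<'E'
import cv2,numpy as np
im=cv2.imread("pics/top0.png")[168:222,160:275]
cv2.imwrite("pics/car2.png",cv2.resize(im,None,fx=6.9,fy=6.9,interpolation=cv2.INTER_LANCZOS4)[:, :800])
E
```

```text
(no output)
```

View pics/car2.png

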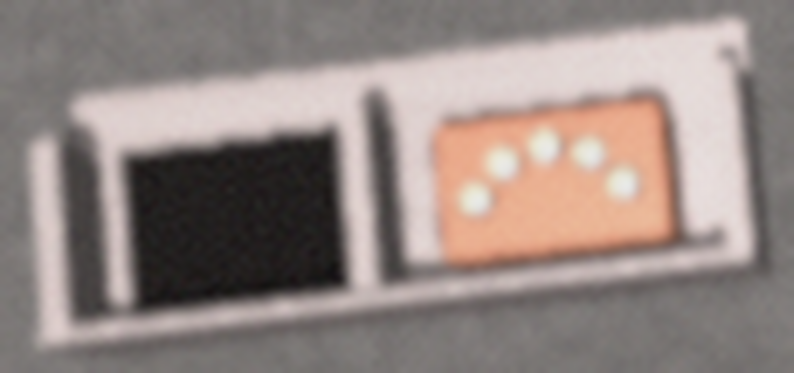

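The top view shows the floor's front corners at (72,98) and (745,20) and the plate's outer top corners at (40,345) and (757,262). The fins end short of the floor's front, and the plate occludes the mat's rear edge.

```bash
cat > fit2.py <<'E'
from geo import *
S=lambda x,y,o,s:(o[0]+(x+.5)/s-.5,o[1]+(y+.5)/s-.5)
sc=lambda x,y:S(x,y,(350,190),7); tc=lambda x,y:S(x,y,(160,168),6.9)
mat=lambda i,j:(lambda v:[v[3]+30*i,58+37*j,9])
fin=lambda y:(lambda v:[v[4],y,46])
obs=[("scene",[-40.5,-110,51],sc(75,82)),("scene",[-40.5,110,51],sc(662,68)),
("scene",fin(10),sc(422,190)),("scene",fin(106),sc(690,187)),("scene",fin(-106),sc(97,200)),
("scene",mat(-1,1),sc(608,160)),("scene",mat(1,1),sc(643,270)),("scene",mat(1,-1),sc(443,277)),
("top",mat(1,1),tc(125,155)),("top",mat(1,-1),tc(335,132)),
("top",fin(110),tc(32,140)),("top",[42.5,110,6],tc(72,98)),("top",[42.5,-110,6],tc(745,20)),
("top",[-42.5,110,51],tc(40,345)),("top",[-42.5,-110,51],tc(757,262))]
v,r=fit(obs,[586,211,.09,0,25]); print("carrier",v.round(3)); print(r.round(1).tolist())
for n in C:
    v2,_=fit([o for o in obs if o[0]==n],v); print(n,v2.round(2),"bay",T(v2[:3],[-29.5,58,9]))
print("bay_short",T(v[:3],[-29.5,58,9]))
E
python3 fit2.py
```

```text
carrier [ 6.06740e+02  2.11635e+02  8.90000e-02 -8.13200e+00  2.10530e+01]
[[-0.8, -0.1], [-0.1, -0.1], [0.1, 0.5], [-0.0, -0.0], [0.2, 0.2], [-0.4, -0.1], [0.0, -0.6], [-0.3, -0.8], [-0.7, -0.3], [1.8, -0.7], [-0.2, 0.4], [0.2, -0.1], [-0.1, 0.1], [-0.4, -0.2], [-0.7, 0.0]]
scene [ 6.0724e+02  2.1188e+02  9.0000e-02 -6.8600e+00  1.9700e+01] bay [572.85555503 267.12625755   9.        ]
top [ 6.0666e+02  2.1124e+02  9.0000e-02 -9.0100e+00  2.2340e+01] bay [571.95599699 266.28078313   9.        ]
bay_short [572.21728239 266.79280499   9.        ]
```

```bash
cat > mv.py <<'E'
from geo import *
from cell import manip,cams,job
RK=[625.4,-183.2,.175]; CA=[606.8,211.6,.089]
def Rt(yaw,tilt): # columns tool x=yc,y=xc,z=-zc ; tilt = lean of plate
    B=R.from_euler("z",yaw)*R.from_euler("y",-tilt); M=B.as_matrix()
    return R.from_matrix(np.c_[M[:,1],M[:,0],-M[:,2]])
def delta(pos,rot):
    s=manip.read_state(); r=R.from_euler("xyz",s["eef_rot"])
    t=r.inv().apply(np.array(pos)-s["eef_pos"])/40
    w=np.degrees((r.inv()*rot).as_rotvec())/10
    t2=rot.inv().apply(np.array(pos)-s["eef_pos"])/40
    print("turn(10deg)",w.round(3),"shift now-axes",t.round(3),"shift target-axes",t2.round(3),"t",s["clock"])
def rack_tcp(d): # d: TCP along plate from origin
    zc=np.array([-.5,0,3**.5/2])
    return T(RK,np.array([43,-120,30])+d*zc)
E
python3 -c "
from mv import *
print(rack_tcp(170),Rt(.175,np.pi/6).as_euler('xyz'))
delta(rack_tcp(170),Rt(.175,np.pi/6))"
```

```text
[ 604.93446188 -308.67972645  177.22431864] [2.61799388 0.         1.74579633]
turn(10deg) [-2.394  2.279 -8.522] shift now-axes [13.066 -2.902  0.897] shift target-axes [ 3.498 10.742  7.233] t 0.1
```

Call:
jog_arm(
  commands=[
    {"ax": -0.239, "ay": 0.228, "az": -0.852, "gripper": 0},
    {"ax": -0.239, "ay": 0.228, "az": -0.852},
    {"ax": -0.239, "ay": 0.228, "az": -0.852},
    {"ax": -0.239, "ay": 0.228, "az": -0.852},
    {"ax": -0.239, "ay": 0.228, "az": -0.852},
    {"ax": -0.239, "ay": 0.228, "az": -0.852},
    {"ax": -0.239, "ay": 0.228, "az": -0.852},
    {"ax": -0.239, "ay": 0.228, "az": -0.852},
    {"ax": -0.239, "ay": 0.228, "az": -0.852},
    {"ax": -0.239, "ay": 0.228, "az": -0.852},
  ],
)

```text
schema error: expected keys dx, dy, dz, ax, ay, az, gripper
```

Call:
jog_arm(
  commands=[
    {"dx": 0.25, "dy": 0.767, "dz": 0.517},
    {"dx": 0.25, "dy": 0.767, "dz": 0.517},
    {"dx": 0.25, "dy": 0.767, "dz": 0.517},
    {"dx": 0.25, "dy": 0.767, "dz": 0.517},
    {"dx": 0.25, "dy": 0.767, "dz": 0.517},
    {"dx": 0.25, "dy": 0.767, "dz": 0.517},
    {"dx": 0.25, "dy": 0.767, "dz": 0.517},
    {"dx": 0.25, "dy": 0.767, "dz": 0.517},
    {"dx": 0.25, "dy": 0.767, "dz": 0.517},
    {"dx": 0.25, "dy": 0.767, "dz": 0.517},
  ],
)

```text
schema error: expected keys dx, dy, dz, ax, ay, az, gripper
```

Call:
jog_arm(
  commands=[
    {"dx": 0.25, "dy": 0.767, "dz": 0.517},
    {"dx": 0.25, "dy": 0.767, "dz": 0.517},
    {"dx": 0.25, "dy": 0.767, "dz": 0.517},
    {"dx": 0.25, "dy": 0.767, "dz": 0.517},
    {},
    {},
  ],
)

```text
schema error: expected keys dx, dy, dz, ax, ay, az, gripper
```

```bash
python3 -c "
from mv import *
import cv2
delta(rack_tcp(170),Rt(.175,np.pi/6)); print(manip.read_state()['joints'])
c=cams.camera('wrist'); np.savez('wrist1.npz',**c); cv2.imwrite('pics/w1.png',c['image'][:,:,::-1])
zc=lambda y,d,t:T(RK,[43-.5*d+9*t*.866,-120+y,30+.866*d+9*t*.5])
print([proj(c,zc(y,110,t)).round(0).tolist() for y in(-40,40) for t in(-1,1)])"
```

```text
turn(10deg) [-2.394  2.279 -8.522] shift now-axes [13.066 -2.902  0.897] shift target-axes [ 3.498 10.742  7.233] t 0.1
[-1.41661513e+00  3.00412183e-01  1.52149803e+00 -8.41669693e-07
  1.32068438e+00 -6.65940743e-02]
[[[161.0, -896.0]], [[148.0, -1030.0]], [[-8.0, -910.0]], [[-38.0, -1046.0]]]
```

View pics/w1.png

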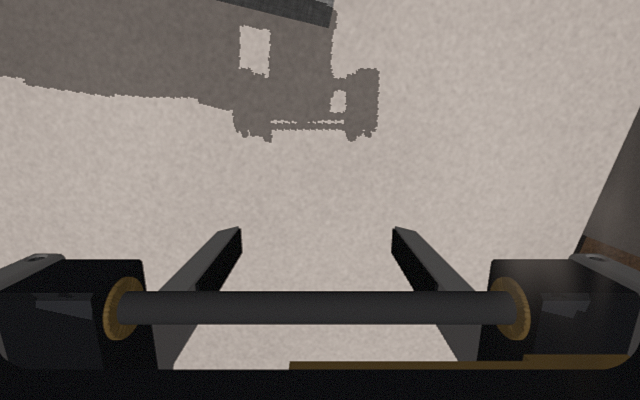

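The moves were refused because every row needs all its keys, so the arm is still at the start. The wrist picture shows only the table and the fingers, at about (235,240) and (400,240). I'll resend with full rows.

Call:
jog_arm(
  commands=[
    {"dx": 0, "dy": 0, "dz": 0, "ax": -0.239, "ay": 0.228, "az": -0.852, "gripper": 0},
    {"dx": 0, "dy": 0, "dz": 0, "ax": -0.239, "ay": 0.228, "az": -0.852, "gripper": 0},
    {"dx": 0, "dy": 0, "dz": 0, "ax": -0.239, "ay": 0.228, "az": -0.852, "gripper": 0},
    {"dx": 0, "dy": 0, "dz": 0, "ax": -0.239, "ay": 0.228, "az": -0.852, "gripper": 0},
    {"dx": 0, "dy": 0, "dz": 0, "ax": -0.239, "ay": 0.228, "az": -0.852, "gripper": 0},
    {"dx": 0, "dy": 0, "dz": 0, "ax": -0.239, "ay": 0.228, "az": -0.852, "gripper": 0},
    {"dx": 0, "dy": 0, "dz": 0, "ax": -0.239, "ay": 0.228, "az": -0.852, "gripper": 0},
    {"dx": 0, "dy": 0, "dz": 0, "ax": -0.239, "ay": 0.228, "az": -0.852, "gripper": 0},
    {"dx": 0, "dy": 0, "dz": 0, "ax": -0.239, "ay": 0.228, "az": -0.852, "gripper": 0},
    {"dx": 0, "dy": 0, "dz": 0, "ax": -0.239, "ay": 0.228, "az": -0.852, "gripper": 0},
  ],
)

```text
clock: 1.4
eef_pos: [120.3, -536.5, 213.3]
eef_rot: [2.617, 0.001, 1.75]
wrist_force: [0.1, -0.4, 0.4]
finger_gap: 93.5
finger_force: 0.0
```

```bash
python3 -c "
from mv import *
delta(rack_tcp(170),Rt(.175,np.pi/6)); print(manip.read_state()['joints'])"
```

```text
turn(10deg) [ 0.007 -0.005  0.026] shift now-axes [ 3.444 10.747  7.259] shift target-axes [ 3.5   10.74   7.242] t 1.4
[-1.65272257  0.35211706  1.53677219  0.51196074  1.42137761 -1.9540679 ]
```

Call:
jog_arm(
  commands=[
    {"dx": 0.25, "dy": 0.767, "dz": 0.517, "ax": 0, "ay": 0, "az": 0, "gripper": 0},
    {"dx": 0.25, "dy": 0.767, "dz": 0.517, "ax": 0, "ay": 0, "az": 0, "gripper": 0},
    {"dx": 0.25, "dy": 0.767, "dz": 0.517, "ax": 0, "ay": 0, "az": 0, "gripper": 0},
    {"dx": 0.25, "dy": 0.767, "dz": 0.517, "ax": 0, "ay": 0, "az": 0, "gripper": 0},
    {"dx": 0.25, "dy": 0.767, "dz": 0.517, "ax": 0, "ay": 0, "az": 0, "gripper": 0},
    {"dx": 0.25, "dy": 0.767, "dz": 0.517, "ax": 0, "ay": 0, "az": 0, "gripper": 0},
    {"dx": 0.25, "dy": 0.767, "dz": 0.517, "ax": 0, "ay": 0, "az": 0, "gripper": 0},
    {"dx": 0.25, "dy": 0.767, "dz": 0.517, "ax": 0, "ay": 0, "az": 0, "gripper": 0},
    {"dx": 0.25, "dy": 0.767, "dz": 0.517, "ax": 0, "ay": 0, "az": 0, "gripper": 0},
    {"dx": 0.25, "dy": 0.767, "dz": 0.517, "ax": 0, "ay": 0, "az": 0, "gripper": 0},
  ],
)

```text
clock: 2.65
eef_pos: [467.6, -373.3, 187.4]
eef_rot: [2.618, 0.0, 1.746]
wrist_force: [0.1, -1.0, 1.1]
finger_gap: 94.0
finger_force: 0.0
```

Call:
jog_arm(
  commands=[
    {"dx": 0.25, "dy": 0.767, "dz": 0.517, "ax": 0, "ay": 0, "az": 0, "gripper": 0},
    {"dx": 0.25, "dy": 0.767, "dz": 0.517, "ax": 0, "ay": 0, "az": 0, "gripper": 0},
    {"dx": 0.25, "dy": 0.767, "dz": 0.517, "ax": 0, "ay": 0, "az": 0, "gripper": 0},
    {"dx": 0.25, "dy": 0.767, "dz": 0.517, "ax": 0, "ay": 0, "az": 0, "gripper": 0},
    {"dx": 0, "dy": 0, "dz": 0, "ax": 0, "ay": 0, "az": 0, "gripper": 0},
    {"dx": 0, "dy": 0, "dz": 0, "ax": 0, "ay": 0, "az": 0, "gripper": 0},
  ],
)

```text
clock: 3.4
eef_pos: [604.5, -309.0, 176.9]
eef_rot: [2.619, -0.0, 1.746]
wrist_force: [-0.8, 0.5, 0.1]
finger_gap: 93.9
finger_force: 0.0
```

```bash
python3 -c "
from mv import *
import cv2
delta(rack_tcp(170),Rt(.175,np.pi/6)); print(manip.read_state()['joints'])
c=cams.camera('wrist'); np.savez('wrist1.npz',**c); cv2.imwrite('pics/w2.png',c['image'][:,:,::-1])
zc=lambda y,d,t:T(RK,[43-.5*d+9*t*.866,-120+y,30+.866*d+9*t*.5])
print([proj(c,zc(y,110,t)).round(0).tolist() for y in(-40,40) for t in(-1,1)])"
```

```text
turn(10deg) [-0.005  0.    -0.001] shift now-axes [0.007 0.014 0.   ] shift target-axes [0.007 0.014 0.   ] t 3.4
[-0.67263428  0.43104683  1.51508754  0.50010045  0.89559663 -1.1050987 ]
[[[306.0, 264.0]], [[328.0, 264.0]], [[306.0, 167.0]], [[329.0, 167.0]]]
```

View pics/w2.png

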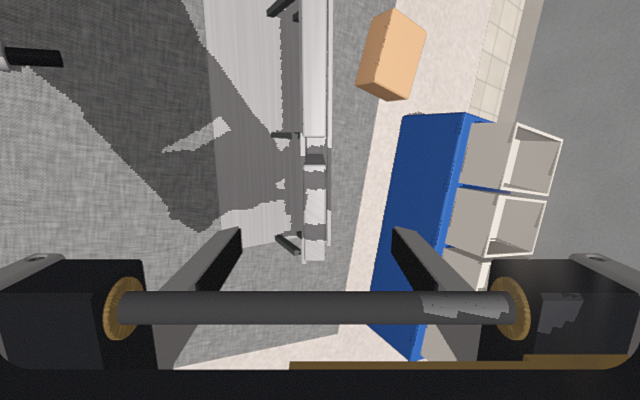

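The cassette's top edge spans rows 166–262 at columns 303–326, within about 2 mm of the prediction. Next I advance along the plate and close.

Call:
jog_arm(
  commands=[
    {"dx": 0, "dy": -0.03, "dz": 0.55, "ax": 0, "ay": 0, "az": 0, "gripper": 0},
    {"dx": 0, "dy": 0, "dz": 0.6, "ax": 0, "ay": 0, "az": 0, "gripper": 0},
    {"dx": 0, "dy": 0, "dz": 0.6, "ax": 0, "ay": 0, "az": 0, "gripper": 0},
    {"dx": 0, "dy": 0, "dz": 0.6, "ax": 0, "ay": 0, "az": 0, "gripper": 0},
    {"dx": 0, "dy": 0, "dz": 0, "ax": 0, "ay": 0, "az": 0, "gripper": 0.5},
    {"dx": 0, "dy": 0, "dz": 0, "ax": 0, "ay": 0, "az": 0, "gripper": 0.7},
    {"dx": 0, "dy": 0, "dz": 0, "ax": 0, "ay": 0, "az": 0, "gripper": 0.7},
    {"dx": 0, "dy": 0, "dz": 0, "ax": 0, "ay": 0, "az": 0, "gripper": 0.7},
  ],
  squeeze=30,
)

```text
clock: 4.45
eef_pos: [650.2, -301.3, 96.0]
eef_rot: [2.618, 0.001, 1.745]
wrist_force: [0.1, -0.3, 0.3]
finger_gap: 57.2
finger_force: 0.0
```

Call:
jog_arm(
  commands=[
    {"dx": 0, "dy": 0, "dz": 0, "ax": 0, "ay": 0, "az": 0, "gripper": 0.8},
    {"dx": 0, "dy": 0, "dz": 0, "ax": 0, "ay": 0, "az": 0, "gripper": 1},
    {"dx": 0, "dy": 0, "dz": 0, "ax": 0, "ay": 0, "az": 0, "gripper": 1},
    {"dx": 0, "dy": 0, "dz": 0, "ax": 0, "ay": 0, "az": 0, "gripper": 1},
  ],
  squeeze=30,
)

```text
clock: 4.95
eef_pos: [650.1, -300.9, 95.2]
eef_rot: [2.618, 0.0, 1.746]
wrist_force: [6.1, 1.1, -0.0]
finger_gap: 17.7
finger_force: 30.0
```

Call:
jog_arm(
  commands=[
    {"dx": 0, "dy": 0, "dz": -0.2, "ax": 0, "ay": 0, "az": 0, "gripper": 1},
    {"dx": 0, "dy": 0, "dz": -0.4, "ax": 0, "ay": 0, "az": 0, "gripper": 1},
    {"dx": 0, "dy": 0, "dz": -0.6, "ax": 0, "ay": 0, "az": 0, "gripper": 1},
    {"dx": 0, "dy": 0, "dz": -0.8, "ax": 0, "ay": 0, "az": 0, "gripper": 1},
    {"dx": 0, "dy": 0, "dz": -0.8, "ax": 0, "ay": 0, "az": 0, "gripper": 1},
    {"dx": 0, "dy": 0, "dz": -0.8, "ax": 0, "ay": 0, "az": 0, "gripper": 1},
    {"dx": 0, "dy": 0, "dz": -0.4, "ax": 0, "ay": 0, "az": 0, "gripper": 1},
    {"dx": 0, "dy": 0, "dz": 0, "ax": 0, "ay": 0, "az": 0, "gripper": 1},
  ],
)

```text
clock: 5.95
eef_pos: [571.2, -315.2, 234.9]
eef_rot: [2.617, 0.002, 1.745]
wrist_force: [0.3, 0.3, -3.5]
finger_gap: 18.2
finger_force: 30.0
```

```bash
python3 -c "
from mv import *
s=manip.read_state(); print(s['eef_pos'],s['finger_gap'],s['finger_force'],s['wrist_force'],s['joints'])
# above bay, 30 mm in front of home
P=T(CA,[-29.5+10,58,0])+[0,0,240]
print(P); delta(P,Rt(.089,0))"
```

```text
[ 571.23140529 -315.16628537  234.88395342] 18.228755660469417 29.997572600841522 [ 0.30621687  0.2615651  -3.53852709] [-0.71847919  0.3243826   1.52177015  0.47981511  1.00200691 -1.09499878]
[582.22199079 267.63723283 240.        ]
turn(10deg) [ 3.002 -0.119  0.479] shift now-axes [14.302  2.496  1.269] shift target-axes [14.488  1.569 -0.128] t 5.95
```

Call:
jog_arm(
  commands=[
    {"dx": 0, "dy": 0, "dz": 0, "ax": 0.5, "ay": -0.02, "az": 0.08, "gripper": 1},
    {"dx": 0, "dy": 0, "dz": 0, "ax": 0.5, "ay": -0.02, "az": 0.08, "gripper": 1},
    {"dx": 0, "dy": 0, "dz": 0, "ax": 0.5, "ay": -0.02, "az": 0.08, "gripper": 1},
    {"dx": 0, "dy": 0, "dz": 0, "ax": 0.5, "ay": -0.02, "az": 0.08, "gripper": 1},
    {"dx": 0, "dy": 0, "dz": 0, "ax": 0.5, "ay": -0.02, "az": 0.08, "gripper": 1},
    {"dx": 0, "dy": 0, "dz": 0, "ax": 0.5, "ay": -0.02, "az": 0.08, "gripper": 1},
  ],
)

```text
clock: 6.7
eef_pos: [571.7, -314.4, 232.3]
eef_rot: [-3.137, -0.002, 1.66]
wrist_force: [-0.5, -0.5, -3.0]
finger_gap: 17.4
finger_force: 30.0
```

Call:
jog_arm(
  commands=[
    {"dx": 0.5, "dy": 0.092, "dz": 0, "ax": 0, "ay": 0, "az": 0, "gripper": 1},
    {"dx": 0.9, "dy": 0.092, "dz": 0, "ax": 0, "ay": 0, "az": 0, "gripper": 1},
    {"dx": 0.9, "dy": 0.092, "dz": 0, "ax": 0, "ay": 0, "az": 0, "gripper": 1},
    {"dx": 0.9, "dy": 0.092, "dz": 0, "ax": 0, "ay": 0, "az": 0, "gripper": 1},
    {"dx": 0.9, "dy": 0.092, "dz": 0, "ax": 0, "ay": 0, "az": 0, "gripper": 1},
    {"dx": 0.9, "dy": 0.092, "dz": 0, "ax": 0, "ay": 0, "az": 0, "gripper": 1},
    {"dx": 0.9, "dy": 0.092, "dz": 0, "ax": 0, "ay": 0, "az": 0, "gripper": 1},
    {"dx": 0.9, "dy": 0.092, "dz": 0, "ax": 0, "ay": 0, "az": 0, "gripper": 1},
    {"dx": 0.9, "dy": 0.092, "dz": 0, "ax": 0, "ay": 0, "az": 0, "gripper": 1},
  ],
)

```text
clock: 7.82
eef_pos: [576.3, -2.8, 233.4]
eef_rot: [-3.142, -0.003, 1.661]
wrist_force: [0.2, -0.7, -2.4]
finger_gap: 17.6
finger_force: 30.0
```

Call:
jog_arm(
  commands=[
    {"dx": 0.9, "dy": 0.092, "dz": 0, "ax": 0, "ay": 0, "az": 0, "gripper": 1},
    {"dx": 0.9, "dy": 0.092, "dz": 0, "ax": 0, "ay": 0, "az": 0, "gripper": 1},
    {"dx": 0.9, "dy": 0.092, "dz": 0, "ax": 0, "ay": 0, "az": 0, "gripper": 1},
    {"dx": 0.9, "dy": 0.092, "dz": 0, "ax": 0, "ay": 0, "az": 0, "gripper": 1},
    {"dx": 0.9, "dy": 0.092, "dz": 0, "ax": 0, "ay": 0, "az": 0, "gripper": 1},
    {"dx": 0.9, "dy": 0.092, "dz": 0, "ax": 0, "ay": 0, "az": 0, "gripper": 1},
    {"dx": 0.9, "dy": 0.092, "dz": 0, "ax": 0, "ay": 0, "az": 0, "gripper": 1},
    {"dx": 0.5, "dy": 0.092, "dz": 0, "ax": 0, "ay": 0, "az": 0, "gripper": 1},
    {"dx": 0, "dy": 0, "dz": 0, "ax": 0, "ay": 0, "az": 0, "gripper": 1},
  ],
)

```text
clock: 8.95
eef_pos: [581.5, 269.5, 233.7]
eef_rot: [-3.14, -0.002, 1.662]
wrist_force: [-0.6, 0.2, -2.3]
finger_gap: 17.5
finger_force: 30.0
```

```bash
python3 -c "
from mv import *
P=T(CA,[-29.5+10,58,0])+[0,0,150]
delta(P,Rt(.089,0)); print(manip.read_state()['joints'])"
```

```text
turn(10deg) [-0.007 -0.009  0.013] shift now-axes [-0.052  0.016  2.093] shift target-axes [-0.048  0.014  2.094] t 8.95
[0.376121   0.49497732 1.20478439 0.00183773 1.44252424 0.28467384]
```

Call:
jog_arm(
  commands=[
    {"dx": 0, "dy": 0, "dz": 0.4, "ax": 0, "ay": 0, "az": 0, "gripper": 1},
    {"dx": -0.04, "dy": 0, "dz": 0.6, "ax": 0, "ay": 0, "az": 0, "gripper": 1},
    {"dx": 0, "dy": 0, "dz": 0.6, "ax": 0, "ay": 0, "az": 0, "gripper": 1},
    {"dx": 0, "dy": 0, "dz": 0.4, "ax": 0, "ay": 0, "az": 0, "gripper": 1},
    {"dx": 0, "dy": 0, "dz": 0.1, "ax": 0, "ay": 0, "az": 0, "gripper": 1},
    {"dx": 0, "dy": 0, "dz": 0, "ax": 0, "ay": 0, "az": 0, "gripper": 1},
  ],
)

```text
clock: 9.7
eef_pos: [582.2, 266.8, 150.8]
eef_rot: [-3.141, -0.001, 1.66]
wrist_force: [0.1, -0.1, -1.7]
finger_gap: 17.8
finger_force: 30.0
```

```bash
python3 -c "
from mv import *
import cv2
c=cams.camera('scene'); im=c['image'][:,:,::-1][120:240,355:465]; s=manip.read_state()
cv2.imwrite('pics/s1full.png',c['image'][:,:,::-1])
cv2.imwrite('pics/s1.png',cv2.resize(im,None,fx=5,fy=5,interpolation=cv2.INTER_CUBIC))
p=s['eef_pos']; print(p,s['eef_rot']); M=Rt(.089,0).as_matrix() 
for z in(110,0):
  for y in(-40,40):
    q=p+M@[y,9,75.3-z]; print(z,y,((proj(c,q)[0]-[355,120])*5+2).round(0))
"
```

```text
[582.36656581 266.94153768 151.18681783] [ 3.14114669e+00 -1.45999201e-03  1.66008304e+00]
110 -40 [316. 220.]
110 40 [483. 216.]
0 -40 [287. 401.]
0 40 [445. 398.]
```

View pics/s1.png

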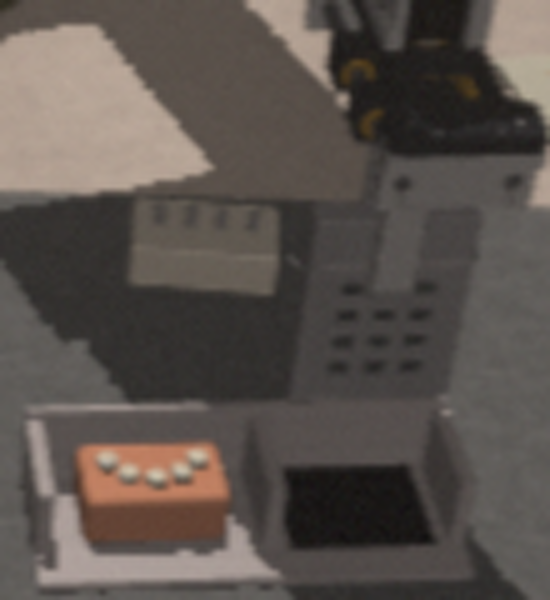

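The held cassette shows at top (315–480, row 215) and bottom (291–447, row 400), within about 1–2 mm of the prediction. I'll refine the side edges by code to check the lateral offset and roll.

```bash
python3 - <<'E'
from mv import *
import cv2
im=cv2.GaussianBlur(cv2.imread('pics/s1full.png'),(3,3),0).astype(float).mean(2)
c=C['scene']; p=np.array([582.3,266.9,151.0]); M=Rt(.089,0).as_matrix()
for side in(-1,1):
  out=[]
  for z in range(6,75,4):
    # candidate front-face edge lateral offset: scan
    t=np.arange(-8,8.1,.5)
    q=proj(c,p+np.array([M@[side*40+a,9,75.3-z] for a in t]))
    v=cv2.remap(im.astype(np.float32),q[:,0].astype(np.float32)[None],q[:,1].astype(np.float32)[None],cv2.INTER_LINEAR)[0]
    g=np.gradient(v); k=abs(g).argmax(); out.append((z,t[k],round(float(g[k]),1)))
  o=np.array(out); print(side,o[:,1:].tolist()); print(np.median(o[:,1]),np.polyfit(o[:,0],o[:,1],1))
E
```

```text
-1 [[1.0, 1.5], [-0.5, 1.6], [0.0, 1.7], [-1.5, 1.6], [1.5, 1.6], [0.5, 1.6], [-0.5, 1.5], [-0.5, 1.4], [1.0, 1.5], [1.5, 1.5], [0.0, 1.4], [-0.5, 1.4], [-1.0, 1.4], [-0.5, 1.6], [1.5, 1.5], [0.0, 1.5], [-0.5, 1.4], [2.0, 1.5]]
0.0 [ 0.00606295 -0.04807362]
1 [[1.5, 1.5], [0.5, 1.7], [-0.5, 1.7], [-1.0, 1.7], [0.5, 1.6], [1.0, 1.6], [-0.5, 1.6], [1.0, 1.5], [-2.0, 1.5], [1.0, 1.6], [-1.0, 1.6], [-1.5, 1.6], [0.5, 1.6], [-0.5, 1.7], [-1.0, 1.7], [0.5, 1.7], [1.0, 1.5], [0.0, 1.6]]
0.25 [-0.00657895  0.23538012]
```

Lateral offset and roll are both about 0, so I lower into the bay.

Call:
jog_arm(
  commands=[
    {"dx": 0, "dy": 0, "dz": 0.3, "ax": 0, "ay": 0, "az": 0, "gripper": 1},
    {"dx": 0, "dy": 0, "dz": 0.4, "ax": 0, "ay": 0, "az": 0, "gripper": 1},
    {"dx": 0, "dy": 0, "dz": 0.3, "ax": 0, "ay": 0, "az": 0, "gripper": 1},
    {"dx": 0, "dy": 0, "dz": 0.2, "ax": 0, "ay": 0, "az": 0, "gripper": 1},
    {"dx": 0, "dy": 0, "dz": 0.2, "ax": 0, "ay": 0, "az": 0, "gripper": 1},
    {"dx": 0, "dy": 0, "dz": 0.1, "ax": 0, "ay": 0, "az": 0, "gripper": 1},
    {"dx": 0, "dy": 0, "dz": 0, "ax": 0, "ay": 0, "az": 0, "gripper": 1},
    {"dx": 0, "dy": 0, "dz": 0, "ax": 0, "ay": 0, "az": 0, "gripper": 1},
  ],
)

```text
clock: 10.75
eef_pos: [582.2, 267.1, 90.8]
eef_rot: [-3.142, -0.001, 1.66]
wrist_force: [0.0, -0.0, -1.1]
finger_gap: 17.5
finger_force: 30.0
```

```bash
python3 -c "
from mv import *
P=T(CA,[-29.5+3,58,0])+[0,0,84.3]
delta(P,Rt(.089,0))"
```

```text
turn(10deg) [-0.    -0.007  0.003] shift now-axes [ 0.014 -0.173  0.163] shift target-axes [ 0.014 -0.173  0.163] t 10.75
```

Call:
jog_arm(
  commands=[
    {"dx": 0, "dy": -0.05, "dz": 0, "ax": 0, "ay": 0, "az": 0, "gripper": 1},
    {"dx": 0, "dy": -0.05, "dz": 0, "ax": 0, "ay": 0, "az": 0, "gripper": 1},
    {"dx": 0, "dy": -0.05, "dz": 0, "ax": 0, "ay": 0, "az": 0, "gripper": 1},
    {"dx": 0, "dy": 0, "dz": 0.03, "ax": 0, "ay": 0, "az": 0, "gripper": 1},
    {"dx": 0, "dy": 0, "dz": 0.03, "ax": 0, "ay": 0, "az": 0, "gripper": 1},
    {"dx": 0, "dy": 0, "dz": 0.03, "ax": 0, "ay": 0, "az": 0, "gripper": 1},
    {"dx": 0, "dy": 0, "dz": 0.03, "ax": 0, "ay": 0, "az": 0, "gripper": 1},
    {"dx": 0, "dy": 0, "dz": 0, "ax": 0, "ay": 0, "az": 0, "gripper": 1},
  ],
)

```text
clock: 11.75
eef_pos: [576.0, 266.4, 85.5]
eef_rot: [-3.141, -0.001, 1.66]
wrist_force: [1.0, 0.4, -2.2]
finger_gap: 17.9
finger_force: 30.0
```

Call:
jog_arm(
  commands=[
    {"dx": 0, "dy": 0, "dz": 0.02, "ax": 0, "ay": 0, "az": 0, "gripper": 1},
    {"dx": 0, "dy": 0, "dz": 0, "ax": 0, "ay": 0, "az": 0, "gripper": 1},
  ],
)

```text
clock: 12.0
eef_pos: [576.0, 266.5, 84.8]
eef_rot: [-3.141, -0.001, 1.66]
wrist_force: [-0.8, -0.1, -2.5]
finger_gap: 18.0
finger_force: 30.0
```

Call:
jog_arm(
  commands=[
    {"dx": 0, "dy": 0, "dz": 0.02, "ax": 0, "ay": 0, "az": 0, "gripper": 1},
    {"dx": 0, "dy": 0, "dz": 0, "ax": 0, "ay": 0, "az": 0, "gripper": 1},
  ],
)

```text
clock: 12.25
eef_pos: [576.1, 266.5, 84.3]
eef_rot: [-3.141, -0.001, 1.66]
wrist_force: [-0.0, 0.3, -0.6]
finger_gap: 17.8
finger_force: 30.0
```

Call:
jog_arm(
  commands=[
    {"dx": 0, "dy": 0, "dz": 0.015, "ax": 0, "ay": 0, "az": 0, "gripper": 1},
    {"dx": 0, "dy": 0, "dz": 0, "ax": 0, "ay": 0, "az": 0, "gripper": 1},
  ],
)

```text
clock: 12.5
eef_pos: [576.1, 266.6, 84.2]
eef_rot: [-3.141, -0.001, 1.66]
wrist_force: [-3.0, -0.6, 7.0]
finger_gap: 17.7
finger_force: 30.0
```

Call:
jog_arm(
  commands=[
    {"dx": 0, "dy": 0, "dz": 0.015, "ax": 0, "ay": 0, "az": 0, "gripper": 1},
    {"dx": 0, "dy": 0, "dz": 0, "ax": 0, "ay": 0, "az": 0, "gripper": 1},
  ],
)

```text
clock: 12.75
eef_pos: [576.1, 266.7, 84.2]
eef_rot: [3.141, -0.001, 1.66]
wrist_force: [-5.1, -0.9, 11.3]
finger_gap: 18.0
finger_force: 30.0
```

It touches the mat at z 84.2, as predicted. I ease off a little and push towards the back plate.

Call:
jog_arm(
  commands=[
    {"dx": 0, "dy": 0, "dz": -0.015, "ax": 0, "ay": 0, "az": 0, "gripper": 1},
    {"dx": 0, "dy": -0.025, "dz": 0, "ax": 0, "ay": 0, "az": 0, "gripper": 1},
    {"dx": 0, "dy": -0.025, "dz": 0, "ax": 0, "ay": 0, "az": 0, "gripper": 1},
    {"dx": 0, "dy": 0, "dz": 0, "ax": 0, "ay": 0, "az": 0, "gripper": 1},
  ],
)

```text
clock: 13.25
eef_pos: [574.9, 266.5, 84.2]
eef_rot: [3.139, -0.002, 1.66]
wrist_force: [3.9, 0.4, 5.1]
finger_gap: 17.6
finger_force: 30.0
```

Call:
jog_arm(
  commands=[
    {"dx": 0, "dy": -0.02, "dz": 0, "ax": 0, "ay": 0, "az": 0, "gripper": 1},
    {"dx": 0, "dy": 0, "dz": 0, "ax": 0, "ay": 0, "az": 0, "gripper": 1},
  ],
)

```text
clock: 13.5
eef_pos: [574.1, 266.4, 84.2]
eef_rot: [3.139, -0.002, 1.66]
wrist_force: [3.9, 1.0, 6.6]
finger_gap: 17.4
finger_force: 30.0
```

Call:
jog_arm(
  commands=[
    {"dx": 0, "dy": -0.02, "dz": 0, "ax": 0, "ay": 0, "az": 0, "gripper": 1},
    {"dx": 0, "dy": 0, "dz": 0, "ax": 0, "ay": 0, "az": 0, "gripper": 1},
  ],
)

```text
clock: 13.75
eef_pos: [573.3, 266.3, 84.2]
eef_rot: [3.139, -0.002, 1.66]
wrist_force: [4.0, 0.3, 6.1]
finger_gap: 17.8
finger_force: 30.0
```

Call:
jog_arm(
  commands=[
    {"dx": 0, "dy": -0.02, "dz": 0, "ax": 0, "ay": 0, "az": 0, "gripper": 1},
    {"dx": 0, "dy": 0, "dz": 0, "ax": 0, "ay": 0, "az": 0, "gripper": 1},
  ],
)

```text
clock: 14.0
eef_pos: [572.5, 266.2, 84.2]
eef_rot: [3.139, -0.002, 1.66]
wrist_force: [4.2, 0.6, 5.8]
finger_gap: 17.7
finger_force: 30.0
```

Call:
jog_arm(
  commands=[
    {"dx": 0, "dy": -0.015, "dz": 0, "ax": 0, "ay": 0, "az": 0, "gripper": 1},
    {"dx": 0, "dy": 0, "dz": 0, "ax": 0, "ay": 0, "az": 0, "gripper": 1},
  ],
)

```text
clock: 14.25
eef_pos: [571.9, 266.2, 84.2]
eef_rot: [3.139, -0.002, 1.66]
wrist_force: [3.9, -0.2, 5.7]
finger_gap: 17.7
finger_force: 30.0
```

Call:
jog_arm(
  commands=[
    {"dx": 0, "dy": -0.015, "dz": 0, "ax": 0, "ay": 0, "az": 0, "gripper": 1},
    {"dx": 0, "dy": 0, "dz": 0, "ax": 0, "ay": 0, "az": 0, "gripper": 1},
  ],
)

```text
clock: 14.5
eef_pos: [571.7, 266.2, 84.2]
eef_rot: [3.138, -0.002, 1.66]
wrist_force: [7.2, 1.0, 3.8]
finger_gap: 17.6
finger_force: 30.0
```

Call:
jog_arm(
  commands=[
    {"dx": 0, "dy": -0.015, "dz": 0, "ax": 0, "ay": 0, "az": 0, "gripper": 1},
    {"dx": 0, "dy": 0, "dz": 0, "ax": 0, "ay": 0, "az": 0, "gripper": 1},
  ],
)

```text
clock: 14.75
eef_pos: [571.6, 266.1, 84.3]
eef_rot: [3.137, -0.002, 1.66]
wrist_force: [11.2, 1.0, 1.3]
finger_gap: 17.8
finger_force: 30.0
```

Call:
jog_arm(
  commands=[
    {"dx": 0, "dy": -0.012, "dz": 0, "ax": 0, "ay": 0, "az": 0, "gripper": 1},
    {"dx": 0, "dy": 0, "dz": 0, "ax": 0, "ay": 0, "az": 0, "gripper": 1},
    {"dx": 0, "dy": 0, "dz": 0, "ax": 0, "ay": 0, "az": 0, "gripper": 1},
    {"dx": 0, "dy": 0, "dz": 0, "ax": 0, "ay": 0, "az": 0, "gripper": 1},
  ],
)

```text
clock: 15.25
eef_pos: [571.5, 266.1, 84.3]
eef_rot: [3.136, -0.002, 1.66]
wrist_force: [14.5, 1.9, 0.5]
finger_gap: 17.5
finger_force: 30.0
```

```bash
python3 -c "
from mv import *
import cv2
c=cams.camera('scene'); im=c['image'][:,:,::-1][120:240,355:465]; s=manip.read_state()
cv2.imwrite('pics/s2.png',cv2.resize(im,None,fx=5,fy=5,interpolation=cv2.INTER_CUBIC)); print(s['wrist_force'],s['eef_pos'],s['clock'])
B=T(CA,[[-20.5,58+a,z] for z in(9,119) for a in(-40,40)]); print(((proj(c,B)-[355,120])*5+2).round(0).tolist())"
```

```text
[14.1804711   3.23872673 -0.22987615] [571.51077409 266.12595572  84.28913451] 15.3
[[269.0, 489.0], [421.0, 485.0], [295.0, 320.0], [456.0, 317.0]]
```

View pics/s2.png

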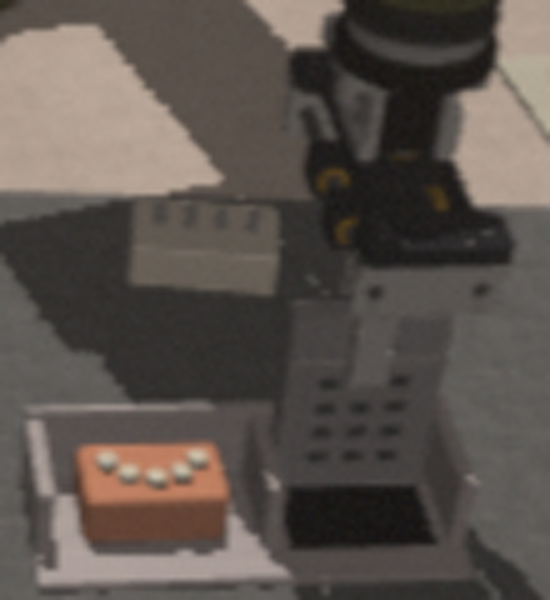

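The cassette stands in the bay with its lower edge at row 487 (columns 270–425), as predicted for home, under a 14 N push. I relax the push, then open in two stages. Partial opening first keeps the release gentle.

Call:
jog_arm(
  commands=[
    {"dx": 0, "dy": 0.012, "dz": 0, "ax": 0, "ay": 0, "az": 0, "gripper": 1},
    {"dx": 0, "dy": 0.015, "dz": 0, "ax": 0, "ay": 0, "az": 0, "gripper": 1},
    {"dx": 0, "dy": 0.005, "dz": 0, "ax": 0, "ay": 0, "az": 0, "gripper": 1},
  ],
  squeeze=10,
)

```text
clock: 15.68
eef_pos: [571.6, 266.2, 84.2]
eef_rot: [3.139, -0.002, 1.66]
wrist_force: [4.4, 0.9, 5.5]
finger_gap: 18.3
finger_force: 10.0
```

Call:
jog_arm(
  commands=[
    {"dx": 0, "dy": 0, "dz": 0, "ax": 0, "ay": 0, "az": 0, "gripper": 0.77},
    {"dx": 0, "dy": 0, "dz": 0, "ax": 0, "ay": 0, "az": 0, "gripper": 0.6},
    {"dx": 0, "dy": 0, "dz": 0, "ax": 0, "ay": 0, "az": 0, "gripper": 0.4},
    {"dx": 0, "dy": 0, "dz": 0, "ax": 0, "ay": 0, "az": 0, "gripper": 0.4},
    {"dx": 0, "dy": 0, "dz": 0, "ax": 0, "ay": 0, "az": 0, "gripper": 0.4},
  ],
)

```text
clock: 16.3
eef_pos: [570.6, 266.0, 83.3]
eef_rot: [-3.141, -0.001, 1.66]
wrist_force: [0.5, -0.4, -0.0]
finger_gap: 55.4
finger_force: 0.0
```

Call:
jog_arm(
  commands=[
    {"dx": 0, "dy": 0, "dz": -0.3, "ax": 0, "ay": 0, "az": 0, "gripper": 0.4},
    {"dx": 0, "dy": 0, "dz": -0.6, "ax": 0, "ay": 0, "az": 0, "gripper": 0.4},
    {"dx": 0, "dy": 0, "dz": -0.8, "ax": 0, "ay": 0, "az": 0, "gripper": 0.4},
    {"dx": 0, "dy": 0, "dz": -0.8, "ax": 0, "ay": 0, "az": 0, "gripper": 0.4},
    {"dx": 0, "dy": 0, "dz": -0.8, "ax": 0, "ay": 0, "az": 0, "gripper": 0.4},
    {"dx": 0, "dy": 0, "dz": 0, "ax": 0, "ay": 0, "az": 0, "gripper": 0.4},
    {"dx": 0, "dy": 0, "dz": 0, "ax": 0, "ay": 0, "az": 0, "gripper": 0.4},
  ],
)

```text
clock: 17.18
eef_pos: [570.5, 265.8, 215.0]
eef_rot: [-3.14, -0.001, 1.66]
wrist_force: [0.7, -0.6, -0.6]
finger_gap: 56.6
finger_force: 0.0
```

```bash
python3 -c "
from mv import *
import cv2
c=cams.camera('scene'); im=c['image'][:,:,::-1][120:240,355:465]; s=manip.read_state(); print(s['eef_pos'],s['wrist_force'])
cv2.imwrite('pics/s3.png',cv2.resize(im,None,fx=5,fy=5,interpolation=cv2.INTER_CUBIC))"
```

```text
[570.37799498 265.7292424  214.56524813] [-0.49261457  0.29782658 -0.47029901]
```

View pics/s3.png

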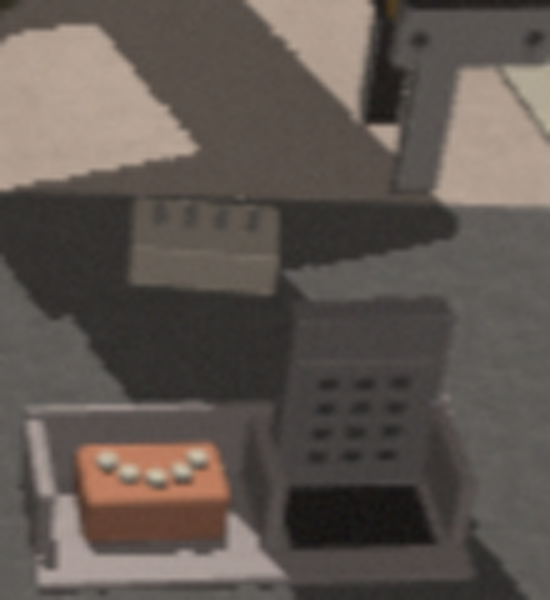

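The cassette stands upright and unmoved after release, with its front top edge at row 317 and lower edge at row 487. The gripper is clear above it, so I hand in.

```bash
python3 -c "
from cell import job
print(job.sign_off())"
```

```text
the job is handed in; nothing more can be done
None
```

The 80 mm cassette stands upright on the mat in the free 88 mm bay, pressed flush to the back plate with about 14 N and released with the gripper clear; the job was handed in at about 17 s, and no verdict came back.

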